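# Start the out-of-cold timer and gather the specimen chucks in the tray's corner

### The arm

A 7-joint arm with a two-finger parallel gripper is mounted at the origin on the work surface. World frame = base frame: x ahead of the robot, y to its left, z up, the work surface at z = 0. Lengths are in m, angles in rad, forces in N, time in s.
With the tool pointing down it reaches from about 0.4 to 0.85 m from the base axis. Payload 10.4 kg.
Tool frame: the origin (TCP) lies midway between the tips of the shut fingers; the grasp point (between the pads) lies 19 mm behind it; x points along the fingers, z is the direction in which the jaws open and shut, and the axes are right-handed (so a half turn about x gives the same grasp; the last joint's range is limited). The gripper opens to 87 mm and grips with 3 to 60 N. Pads are 19 mm wide; open, the fingers measure 117 mm over their backs; the gripper's body (75 mm by 190 mm) begins 51 mm behind the grasp point.
Start: joints at [-1.272, 0.332, -0.065, 1.46, 0.022, 1.35, -0.088], TCP at [0.198, 0.593, 0.223] pointing down, gripper open.
Joint ranges: [-2.6, 2.6], [-0.5, 2.12], [-1.47, 1.34], [0.16, 2.42], [-1.27, 4.41], [0.06, 2.06], [-2.6, 2.6]. Speed limits (rad/s): [2.22, 2.22, 2.79, 2.79, 3.14, 3.14, 3.14].

### API

Orientations are given as a unit quaternion [x, y, z, w].
In Python, from bench import read_state, camera, camera_params, close_job gives the robot as it stands.
- The arm moves only by the tool arm_command, never from a script. Its argument "targets" is a list of rows, each a list of 7 numbers: the closure in counts, from 0 (fully open) to 255 (shut), then the shift along the tool's x, y, z in mm, then the turn, a rotation vector about the tool's x, y, z in rad. A call has 1 to 10 rows; each row is the pose to reach, as a shift and turn from the pose commanded when the call began, along the tool's axes at that moment; what a row does not reach only later rows make up. A row lasts 1/10 s, in which the tool goes at most 50 mm and 8.59 degrees, less where a joint would pass 70% of its speed; a pose out of reach is approached as far as the arm can. A call with a gripper value outside its range is refused whole. The fingers move at their own pace and stop on an object; "newtons" is the grip in N (left out, the last holds). Time passes only in rows, so rows that repeat a pose let the fingers close. It gives the time, the measured TCP pose, the force and the opening at its end, in the units of the state.
- read_state(): the state, without advancing time (a new reading comes with each control period).
- camera(name): name is "side" or "top" or "wrist"; returns the picture (400x640x3 uint8, red, green, blue); there is no depth.
- camera_params(name): a dict with "intrinsics" (3x3 intrinsics, pixels), "xyz" and "orientation" of the camera in the world; the wrist camera has in their place "mount" (4x4, takes a point from camera to tool coordinates, whose origin is the TCP and whose axes are the tool frame's). Camera axes: x right, y down, z forward; pixel columns grow to the right and rows downward; lengths in m; the calibration is good to about 2 mm. A picture is of the moment at which its call begins: read the wrist's pose just before it. camera_params takes no time and is no camera call.
- close_job(): hands the job in, once; it reports no verdict.
The state is a dict: "time": time; "joint_positions": joint angles; "joint_vel": joint speeds; "joint_torque": joint torques, N m; "ee_pos": TCP position; "eef_rot": TCP orientation; "ft_force": force on the tool from outside, world axes, zero at the start; "torque": the same for the moment, N m; "width": finger opening in m.
Only numpy, scipy, OpenCV 4.12 (cv2) and the standard library are available. Lean on these libraries where they do the work, as an engineer would, in place of code of your own. Each camera call takes 0.05 s, during which the arm holds its last target.

### The job

Start the bench timer by pressing fully down its large round key, then its oblong key, then its small round key, letting each come up before the next and leaving the square key alone. Then lift the tray by its bridge handle and, held a hand's breadth clear of the bench, tip it some 30 degrees so that all three steel specimen chucks slide into its cut-off corner. Finish while still holding the tray like that, tilted and steady in the air; spill nothing and leave the other things on the bench where they are.

Things in the scene. Friction and masses are not known exactly. Their poses are not given: they have to be found in the camera images.
- tray: White enamelled tray, blue rim, 156 mm (own x) by 116 mm (own y), walls 28 mm high and 4 mm thick, floor 4 mm thick, about 0.35 kg, standing loose on the work surface. Origin: centre of its underside; z up. Its +x +y corner is cut off at 45 degrees (30 mm off each side), the other three are square. A bridge handle runs over it along its x axis. The glaze is slippery: chucks slide on it well below 20 degrees of tilt.
- tray_handle (a point): Middle of the tray's handle: a straight steel bar along the tray's x, 14 mm wide (tray y) by 14 mm high, 168 mm long, its centre 77 mm above the tray's underside, carried by a flat post at each end of the tray; 42 mm free between rim and bar. Grip it across, from above. Axes as the tray's.
- tray_corner (a point): Middle of the foot of the inner face of the tray's cut-off corner, on the inner floor, at about (+60, +40, +4) mm in the tray. Axes as the tray's.
- chuck0: Specimen chuck: polished steel disc with a dark centre, 24 mm across, 10 mm high, about 30 g, lying loose in the tray. Origin: centre of its underside; z up.
- chuck1: Specimen chuck: polished steel disc with a dark centre, 24 mm across, 10 mm high, about 30 g, lying loose in the tray. Origin: centre of its underside; z up.
- chuck2: Specimen chuck: polished steel disc with a dark centre, 24 mm across, 10 mm high, about 30 g, lying loose in the tray. Origin: centre of its underside; z up.
- timer: Bench timer, fixed: ivory box 160 mm (x) by 130 mm (y) by 38 mm high with four ivory keys on top and a blank dark window along its +x edge. Origin: centre of its underside; z up. Key tops stand 51.5 mm above the work surface, 13 mm above the panel around them.
- key_large (a joint): Travel of the timer's round key 32 mm across; centre at (-45, +31) mm (x, y) in the timer. 0 = up, 0.006 m = fully down, moves straight down; sprung, 5 N at the bottom; returns by itself.
- key_large_top (a point): Centre of the top face of the round key 32 mm across; axes as the timer's.
- key_oblong (a joint): Travel of the timer's oblong key 13 mm (timer x) by 36 mm (timer y); centre at (-45, -31) mm (x, y) in the timer. 0 = up, 0.006 m = fully down, moves straight down; sprung, 5 N at the bottom; returns by itself.
- key_oblong_top (a point): Centre of the top face of the oblong key 13 mm (timer x) by 36 mm (timer y); axes as the timer's.
- key_small (a joint): Travel of the timer's round key 16 mm across; centre at (+12, +31) mm (x, y) in the timer. 0 = up, 0.006 m = fully down, moves straight down; sprung, 5 N at the bottom; returns by itself.
- key_small_top (a point): Centre of the top face of the round key 16 mm across; axes as the timer's.
- key_square (a joint): Travel of the timer's square key 19 mm, not needed: leave it alone; centre at (+12, -31) mm (x, y) in the timer. 0 = up, 0.006 m = fully down, moves straight down; sprung, 5 N at the bottom; returns by itself.
- key_square_top (a point): Centre of the top face of the square key 19 mm; axes as the timer's.
- spirit_bottle: Bystander: clear bottle with white cap, 72 mm across, 190 mm high. Origin: centre of its underside.
- dropper: Bystander: small white bottle, 34 mm across, 100 mm high. Origin: centre of its underside.
- slide_box: Bystander: white card box 80 x 30 x 28 mm. Origin: centre of its underside.
- blade_box: Bystander: flat blue plastic box 30 x 60 x 20 mm. Origin: centre of its underside.
- waste_pail: Bystander: yellow pail, 120 mm across, 130 mm high. Origin: centre of its underside.
- brush: Bystander: brush lying down, 170 mm long. Origin near the middle of its underside.
- dish: Bystander: glass dish 90 mm across, 18 mm high. Origin: centre of its underside.
Mind the look-alikes: they are no part of the job. Several things look just like the tray: the one meant starts farthest to the robot's right.

How it is judged:
By the outcome, as a careful person would: the job done as asked, in the order asked, and still so for the second after the job is handed in, while the arm keeps its last pose, push and grip.
It also fails if it takes over 54 s, if anything falls off the work surface, if the arm or the gripper's body presses on something with over 40 N, if the wrist force passes 120 N, or if a joint passes its speed limit or range.

## Working session

There is one attempt and no reset: what is moved stays moved. The work goes in short steps, Python scripts to look and compute and a tool call to move; the robot and the scene stay as the last step left them, time stands still between calls to the robot, and variables do not carry over. Pictures are saved under pics/ and viewed, and the job is handed in when it is done.

Besides the shell and the picture viewer there is one more tool, called after "Call:" by a JSON object that holds its "name" and its "arguments", one argument or row to a line. arm_command: Moves the arm, as the interface text tells. Its arguments: {"type":"object","properties":{"targets":{"type":"array"},"newtons":{"type":"number"}},"required":["targets"]}

```bash
ls; mkdir -p pics; python3 - <<'E'
from bench import *
import cv2
s=read_state(); print({k:s[k] for k in('time','ee_pos','eef_rot','ft_force','width')})
for n in('top','side','wrist'):
    p=camera_params(n); print(n,p)
for n in('top','side'):
    cv2.imwrite(f'pics/{n}0.png',camera(n)[:,:,::-1])
E
```

```text
pics
{'time': 0.0, 'ee_pos': array([0.19752531, 0.59255314, 0.22174839]), 'eef_rot': array([-0.41376615,  0.57403403,  0.41314703,  0.57322947]), 'ft_force': array([ 0.31860411, -0.00884005,  0.03921894]), 'width': 0.08696782895048329}
top {'intrinsics': array([[392.99461548,   0.        , 320.26511574],
       [  0.        , 392.99461548, 201.08068587],
       [  0.        ,   0.        ,   1.        ]]), 'xyz': array([ 0.30536892, -0.02031479,  1.4891004 ]), 'orientation': array([ 0.70948767, -0.70053762,  0.04705323, -0.0605002 ])}
side {'intrinsics': array([[472.1090961 ,   0.        , 317.49533557],
       [  0.        , 472.1090961 , 200.86671038],
       [  0.        ,   0.        ,   1.        ]]), 'xyz': array([0.33365105, 0.973999  , 0.976102  ]), 'orientation': array([-0.07817059,  0.91190734, -0.40125327,  0.03619637])}
wrist {'intrinsics': array([[296.65110624,   0.        , 314.33709608],
       [  0.        , 296.65110624, 198.09973494],
       [  0.        ,   0.        ,   1.        ]]), 'mount': array([[ 1.36298655e-04, -2.54090051e-01,  9.67180556e-01,
        -1.62940201e-01],
       [-1.33811942e-03, -9.67179745e-01, -2.54089650e-01,
         6.84332004e-02],
       [ 9.99999095e-01, -1.25957100e-03, -4.71828129e-04,
        -6.00633162e-04],
       [ 0.00000000e+00,  0.00000000e+00,  0.00000000e+00,
         1.00000000e+00]])}
```

View pics/top0.png

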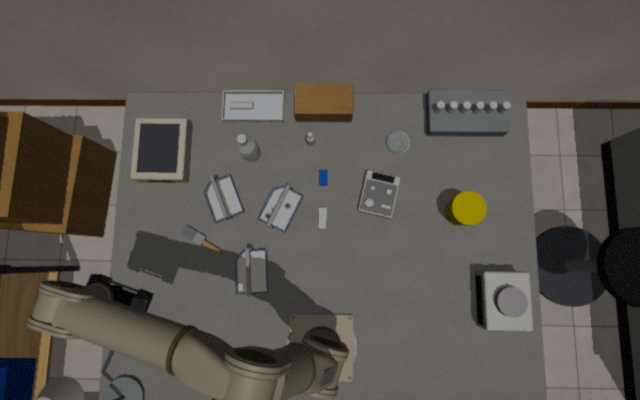

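View pics/side0.png

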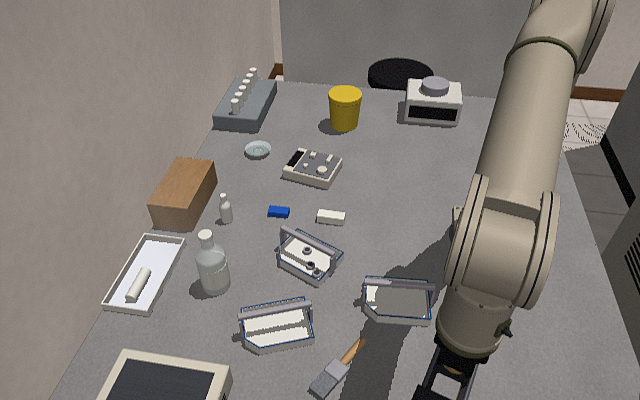

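Tray look-alikes in the top picture are at (223,198), (281,207) and (252,271). Image right is the robot's right (-y), so I choose (281,207), which also shows the chucks. The timer is at (380,193). Next, close crops of both.

```bash
cat > h.py <<'E'
import numpy as np,cv2
from scipy.spatial.transform import Rotation as R
from bench import *
def cam(n,st=None):
    p=camera_params(n);K=p['intrinsics']
    if n=='wrist':
        M=p['mount'];Rt=R.from_quat(st['eef_rot']).as_matrix()
        return K,Rt@M[:3,:3],Rt@M[:3,3]+st['ee_pos']
    return K,R.from_quat(p['orientation']).as_matrix(),np.array(p['xyz'])
def proj(c,P):
    K,Rm,t=c;q=(np.atleast_2d(P)-t)@Rm; q=q@K.T; return q[:,:2]/q[:,2:]
def ray(c,uv,z):
    K,Rm,t=c;d=Rm@np.linalg.solve(K,[*uv,1]);return t+d*(z-t[2])/d[2]
E
python3 - <<'E'
from h import *
t=cv2.imread('pics/top0.png');s=cv2.imread('pics/side0.png')
a=cv2.resize(t[160:240,195:310],None,fx=6,fy=6,interpolation=cv2.INTER_CUBIC)
b=cv2.resize(t[160:225,345:415],None,fx=8,fy=8,interpolation=cv2.INTER_CUBIC)
cv2.imwrite('pics/ta.png',a);cv2.imwrite('pics/tb.png',b)
cv2.imwrite('pics/sa.png',cv2.resize(s[220:295,265:355],None,fx=8,fy=8,interpolation=cv2.INTER_CUBIC))
cv2.imwrite('pics/sb.png',cv2.resize(s[140:195,275:350],None,fx=10,fy=10,interpolation=cv2.INTER_CUBIC))
c=cam('top')
for uv,z in[((281,207),.03),((380,193),.04),((0,0),0),((223,198),.03),((252,271),.03),((323,178),.02),((322,218),.028)]:print(uv,ray(c,uv,z))
E
```

```text
(281, 207) [0.50494607 0.15624221 0.03      ]
(380, 193) [ 0.56059921 -0.21366187  0.04      ]
(0, 0) [1.37869286 1.37643275 0.        ]
(223, 198) [0.53671926 0.3768194  0.03      ]
(252, 271) [0.26680207 0.25589162 0.03      ]
(323, 178) [6.19863985e-01 1.17092471e-04 2.00000000e-02]
(322, 218) [0.46551548 0.00175707 0.028     ]
```

View pics/ta.png

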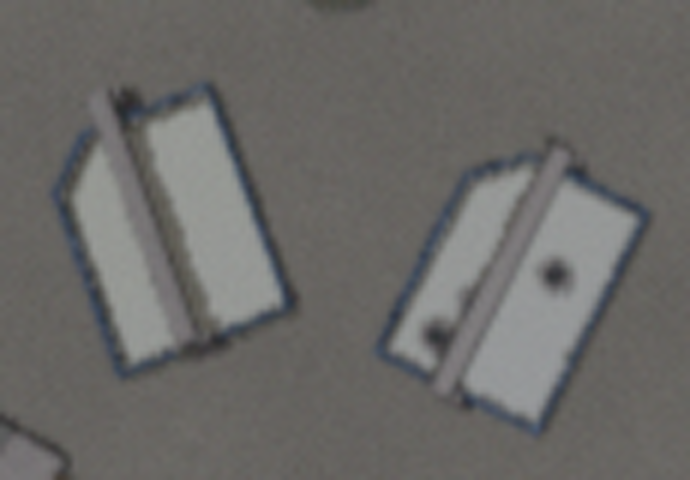

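View pics/tb.png

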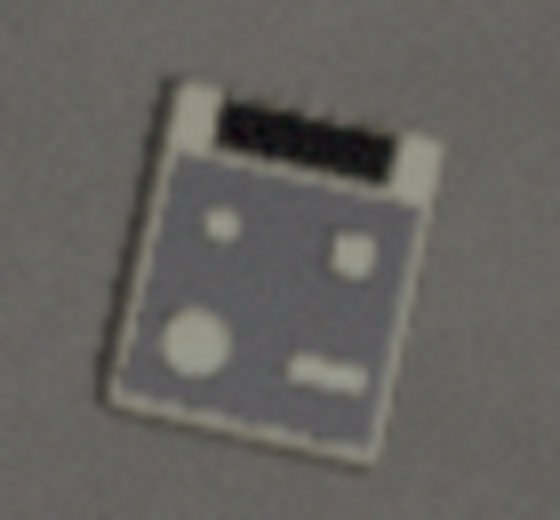

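View pics/sa.png

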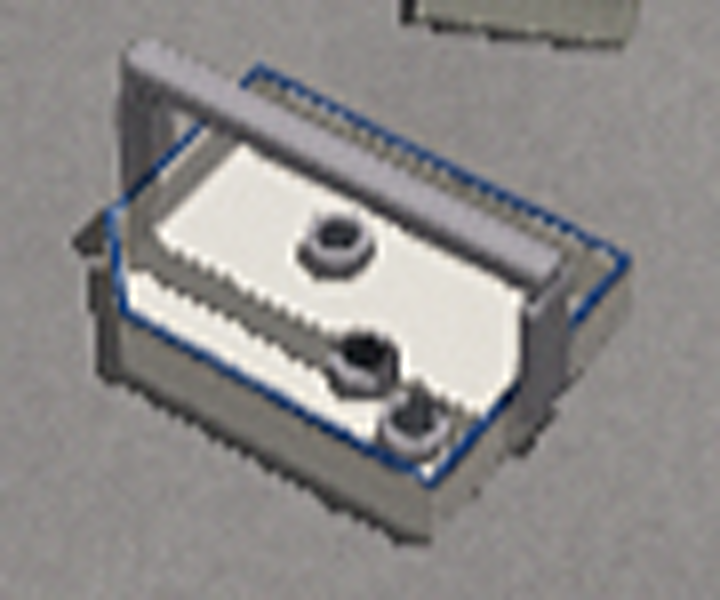

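View pics/sb.png

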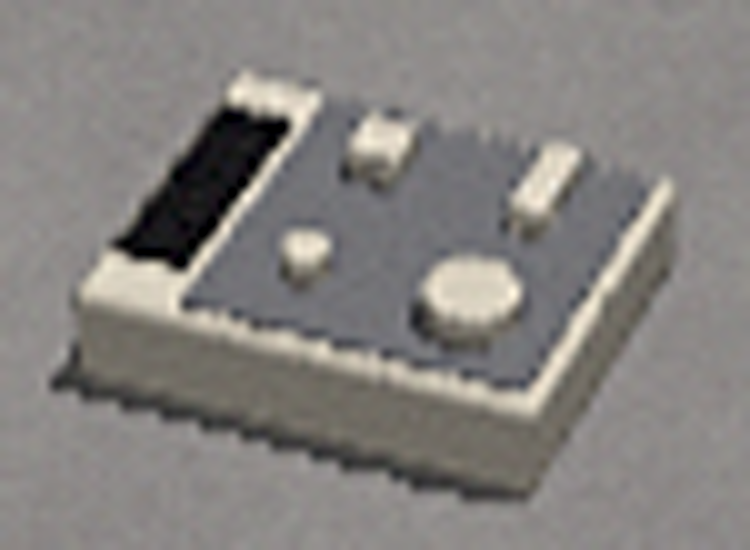

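The top crop shows the chosen tray with its cut corner at upper left and the handle running from (447,390) to (560,152). The side crop shows three chucks at (338,235), (366,355) and (416,415). In the timer crop the keys are large (197,342), oblong (328,373), small (223,224) and square (353,255). I'll fit both poses jointly.

```bash
cat > fit.py <<'E'
from h import *
from scipy.optimize import least_squares
T=cam('top');S=cam('side')
def cv(p,o,f): return (np.array(p,float)+.5)/f-.5+np.array(o)
def fit(obs,x0):
    def res(x,sep=False):
        c,s=np.cos(x[2]),np.sin(x[2]);r=[]
        for C,uv,P in obs:
            P=np.array(P)*1e-3
            W=[x[0]+c*P[0]-s*P[1],x[1]+s*P[0]+c*P[1],P[2]]
            r.append(proj(C,W)[0]-uv)
        return np.array(r) if sep else np.ravel(r)
    o=least_squares(res,x0,loss='soft_l1');print(o.x,'\n',res(o.x,True).round(1).tolist());return o.x
tr=[((540,433),(-78,-58,28)),((650,213),(78,-58,28)),((380,352),(-78,58,28)),((472,170),(48,58,28)),((540,152),(78,28,28)),((447,390),(-84,0,84)),((560,150),(84,0,84))]
obs=[(T,cv(p,(195,160),6),P) for p,P in tr]
trs=[((110,213),(78,28,28)),((125,312),(48,58,28)),((430,483),(-78,58,28)),((630,262),(-78,-58,28)),((260,68),(78,-58,28)),((140,50),(84,0,84)),((550,268),(-84,0,84))]
obs2=[(S,cv(p,(265,220),8),P) for p,P in trs]
print('tray');[fit(o,[.5,.156,-.4]) for o in(obs,obs2,obs+obs2)]
ti=[((197,342),(-45,31,51.5)),((328,373),(-45,-31,51.5)),((223,224),(12,31,51.5)),((353,255),(12,-31,51.5)),((182,80),(80,65,38)),((440,140),(80,-65,38)),((115,398),(-80,65,38)),((373,460),(-80,-65,38))]
o1=[(T,cv(p,(345,160),8),P) for p,P in ti]
ts=[((472,288),(-45,31,51.5)),((552,178),(-45,-31,51.5)),((307,247),(12,31,51.5)),((386,137),(12,-31,51.5))]
o2=[(S,cv(p,(275,140),10),P) for p,P in ts]
print('timer');x=[fit(o,[.56,-.21,-.2]) for o in(o1,o2,o1+o2)][2]
c,s=np.cos(x[2]),np.sin(x[2])
for n,P in zip(('L','O','S','Q'),((-45,31),(-45,-31),(12,31),(12,-31))):print(n,x[0]+(c*P[0]-s*P[1])/1e3,x[1]+(s*P[0]+c*P[1])/1e3)
st=read_state();print(R.from_quat(st['eef_rot']).as_matrix().round(4),st['ee_pos'])
E
python3 fit.py
```

```text
tray
[ 0.50741663  0.15737785 -0.44830399] 
 [[0.4, 0.1], [1.0, -0.3], [-0.4, -0.2], [-0.2, 0.5], [-0.9, 0.0], [-0.9, 0.4], [1.6, -0.7]]
[ 0.50592414  0.16051349 -0.45203219] 
 [[-0.5, 0.3], [-0.7, -0.2], [0.1, 0.8], [0.6, 0.1], [0.3, -0.2], [-0.5, -0.9], [0.6, -0.2]]
[ 0.50653607  0.15930068 -0.44999496] 
 [[-0.2, 0.3], [0.5, 0.0], [-0.9, 0.0], [-0.7, 0.7], [-1.4, 0.2], [-1.4, 0.7], [1.1, -0.5], [-0.6, -0.0], [-0.8, -0.5], [0.0, 0.4], [0.4, -0.4], [0.1, -0.5], [-0.7, -1.2], [0.5, -0.7]]
timer
[ 0.56036933 -0.21152239 -0.22113628] 
 [[-0.2, -0.0], [-0.1, -0.0], [-0.1, -0.0], [0.0, -0.1], [-0.4, -0.6], [1.2, -0.4], [-1.3, 0.5], [0.8, 0.8]]
[ 0.55861668 -0.21122715 -0.23751918] 
 [[0.1, 0.1], [-0.3, 0.1], [0.1, -0.2], [0.1, -0.0]]
[ 0.55966701 -0.21144401 -0.22354044] 
 [[-0.2, 0.2], [-0.1, 0.2], [-0.1, 0.1], [0.0, 0.1], [-0.3, -0.5], [1.3, -0.2], [-1.3, 0.6], [0.7, 1.0], [0.0, -0.0], [-0.7, -0.1], [-0.1, -0.2], [-0.3, -0.1]]
L 0.5226588520116316 -0.1712395828164178
O 0.5089144841043796 -0.23169694259031215
S 0.5782406182553732 -0.1838755339569559
Q 0.5644962503481212 -0.2443328937308503
[[-4.000e-04 -9.487e-01  3.162e-01]
 [-1.200e-03  3.162e-01  9.487e-01]
 [-1.000e+00 -0.000e+00 -1.200e-03]] [0.19751789 0.59260606 0.22185237]
```

```bash
cat > go.py <<'E'
from h import *
import sys
def go(target,yaw=None,Rt=None):
    s=read_state();M=R.from_quat(s['eef_rot'])
    d=M.inv().apply(np.array(target)-s['ee_pos'])*1e3
    if yaw is not None:
        z=np.array([np.cos(yaw),np.sin(yaw),0]);x=np.array([0,0,-1.]);Rt=R.from_matrix(np.stack([x,np.cross(z,x),z],1))
    rv=(M.inv()*Rt).as_rotvec() if Rt is not None else np.zeros(3)
    print('t',s['time'],'shift',d.round(1),'rot',rv.round(4),'q',s['joint_positions'].round(2));return d,rv
E
python3 -c "
from go import *
go([.5227,-.1712,.12],np.deg2rad(64.2))
go([.4,.25,.2],np.deg2rad(64.2))"
```

```text
t 0.1 shift [ 102.6 -550.  -621.7] rot [ 1.286e-01 -1.200e-03  1.000e-04] q [-1.27  0.33 -0.06  1.46  0.02  1.35 -0.09]
t 0.1 shift [  22.2 -300.4 -261. ] rot [ 1.286e-01 -1.200e-03  1.000e-04] q [-1.27  0.33 -0.06  1.46  0.02  1.35 -0.09]
```

Call:
{"name": "arm_command", "arguments": {
  "targets": [
    [255,0,-25,-20,0.01,0,0],
    [255,0,-60,-48,0.03,0,0],
    [255,0,-97,-77,0.04,0,0],
    [255,0,-134,-106,0.06,0,0],
    [255,0,-171,-136,0.08,0,0],
    [255,0,-208,-166,0.09,0,0],
    [255,0,-245,-196,0.1,0,0],
    [255,0,-282,-226,0.11,0,0],
    [255,0,-320,-256,0.12,0,0],
    [255,0,-363,-290,0.1286,0,0]
  ]
}}

```text
time: 1.1
ee_pos: [0.4482, 0.2053, 0.2225]
eef_rot: [-0.376, 0.599, 0.376, 0.599]
ft_force: [1.5, 1.0, 0.4]
width: 0.015
```

```bash
python3 - <<'E'
from go import *
s=read_state();print(s['ee_pos'],s['time'],s['width'])
cv2.imwrite('pics/w1.png',camera('wrist')[:,:,::-1])
go([.5227,-.1712,.12],np.deg2rad(64.2))
E
```

```text
[0.44815984 0.20529125 0.22250365] 1.1 0.014951359167324381
t 1.15 shift [ 103.7 -226.  -298.6] rot [-0.01   -0.0013  0.0028] q [-0.78  0.03  0.29  1.81 -0.01  1.3   0.61]
```

View pics/w1.png

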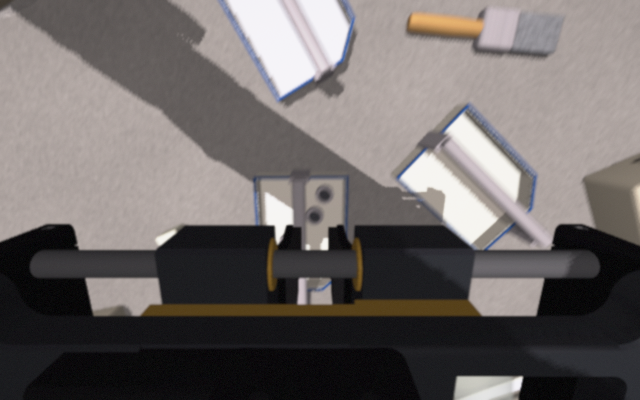

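The wrist picture shows the chosen tray below the fingers. Its handle runs straight up the image at column ~302, between the jaws, so the yaw is confirmed. Moving on above the large key.

Call:
{"name": "arm_command", "arguments": {
  "targets": [
    [255,8,-23,-30,0,0,0],
    [255,18,-50,-66,0,0,0],
    [255,30,-77,-102,0,0,0],
    [255,43,-104,-138,0,0,0],
    [255,56,-131,-174,0,0,0],
    [255,70,-158,-210,0,0,0],
    [255,84,-185,-246,0,0,0],
    [255,96,-208,-275,0,0,0],
    [255,103,-226,-298,0,0,0],
    [255,103,-226,-298,0,0,0]
  ]
}}

```text
time: 2.15
ee_pos: [0.5203, -0.1641, 0.1183]
eef_rot: [-0.374, 0.601, 0.374, 0.599]
ft_force: [-0.5, 0.8, -0.3]
width: 0.0004
```

```bash
python3 - <<'E'
from go import *
s=read_state();print(s['ee_pos'],s['ft_force'],s['width'])
im=camera('wrist')[:,:,::-1].copy();c=cam('wrist',s)
for P in([.5227,-.1712,.0515],[.5089,-.2317,.0515],[.5782,-.1839,.0515],[.5645,-.2443,.0515],s['ee_pos']):
    u=proj(c,P)[0];print(u.round());cv2.circle(im,tuple(int(v) for v in u),3,(0,0,255),1)
cv2.imwrite('pics/w2.png',im)
go([.5227,-.1712,.0555],np.deg2rad(64.2))
E
```

```text
[ 0.52029331 -0.16407475  0.11829754] [-0.53479851  0.78908745 -0.29417357] 0.0003833459837378315
[309. 214.]
[236. 231.]
[324. 276.]
[255. 290.]
[315. 240.]
t 2.2 shift [63.2 -6.2 -7.6] rot [-0.0037 -0.0016 -0.0013] q [-0.32  0.27  0.62  1.83 -0.17  1.1   1.48]
```

View pics/w2.png

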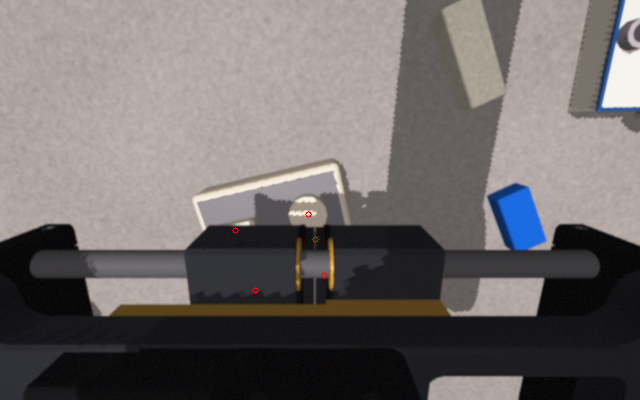

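The predicted large-key point (309,214) sits on the key in the picture, so the calibration agrees. Pressing in small steps.

Call:
{"name": "arm_command", "arguments": {
  "targets": [
    [255,20,-3,-4,0,0,0],
    [255,45,-6,-7,0,0,0],
    [255,60,-6,-7.5,0,0,0],
    [255,66,-6,-7.5,0,0,0],
    [255,69,-6,-7.5,0,0,0],
    [255,69,-6,-7.5,0,0,0]
  ]
}}

```text
time: 2.8
ee_pos: [0.5238, -0.1684, 0.051]
eef_rot: [-0.376, 0.599, 0.376, 0.599]
ft_force: [-1.3, 0.8, 1.8]
width: 0.0005
```

```bash
python3 - <<'E'
from go import *
s=read_state();print(s['ee_pos'],s['ft_force'],s['width'])
go([.5227,-.1712,.0455],np.deg2rad(64.2))
E
```

```text
[ 0.52380489 -0.16840443  0.05098266] [-1.31387455  0.8025351   1.75300038] 0.0004972613786213871
t 2.8 shift [ 5.5 -0.2 -3. ] rot [0.0004 0.0006 0.0001] q [-0.27  0.37  0.59  1.87 -0.25  0.97  1.55]
```

Call:
{"name": "arm_command", "arguments": {
  "targets": [
    [255,3,0,-1,0,0,0],
    [255,5,0,-1,0,0,0],
    [255,7,0,-1,0,0,0],
    [255,7,0,-1,0,0,0],
    [255,7,0,-1,0,0,0]
  ]
}}

```text
time: 3.3
ee_pos: [0.5243, -0.1697, 0.0457]
eef_rot: [-0.376, 0.598, 0.376, 0.6]
ft_force: [-6.8, 4.0, 23.1]
width: 0.0005
```

23 N at z = 0.0457, which is the bottom stop. Raising.

Call:
{"name": "arm_command", "arguments": {
  "targets": [
    [255,-5,0,0,0,0,0],
    [255,-12,0,0,0,0,0],
    [255,-25,0,0,0,0,0],
    [255,-30,0,0,0,0,0],
    [255,-30,0,0,0,0,0],
    [255,-30,0,0,0,0,0]
  ]
}}

```text
time: 3.9
ee_pos: [0.523, -0.1698, 0.0734]
eef_rot: [-0.376, 0.599, 0.376, 0.599]
ft_force: [0.4, 1.0, 0.8]
width: 0.0005
```

```bash
python3 - <<'E'
from go import *
s=read_state();print(s['ee_pos'],s['ft_force'],s['width'])
go([.5089,-.2317,.0755],np.deg2rad(64.2))
E
```

```text
[ 0.52298954 -0.16980473  0.07340091] [0.35743212 0.9706217  0.83027247] 0.000452535795079939
t 3.9 shift [ -2.1 -14.3 -61.9] rot [-0.      0.0001 -0.0001] q [-0.28  0.34  0.6   1.86 -0.22  1.01  1.54]
```

Call:
{"name": "arm_command", "arguments": {
  "targets": [
    [255,-2,-4,-18,0,0,0],
    [255,-2,-10,-42,0,0,0],
    [255,-2,-14,-62,0,0,0],
    [255,-2,-14,-62,0,0,0],
    [255,-2,-14,-62,0,0,0]
  ]
}}

```text
time: 4.4
ee_pos: [0.5084, -0.2317, 0.075]
eef_rot: [-0.375, 0.599, 0.376, 0.599]
ft_force: [0.5, 0.0, 0.4]
width: 0.0001
```

```bash
python3 - <<'E'
from go import *
s=read_state();print(s['ee_pos'],s['ft_force'],s['width'])
go([.5089,-.2317,.0515],np.deg2rad(64.2))
cv2.imwrite('pics/s1.png',cv2.resize(camera('side')[120:220,230:390,::-1],None,fx=5,fy=5))
E
```

```text
[ 0.50835934 -0.23171758  0.0750057 ] [0.51087532 0.0243312  0.41005318] 0.00010206520437598844
t 4.4 shift [23.5 -0.5  0.3] rot [-0.0009 -0.     -0.0009] q [-0.18  0.36  0.62  1.83 -0.25  1.02  1.66]
```

View pics/s1.png

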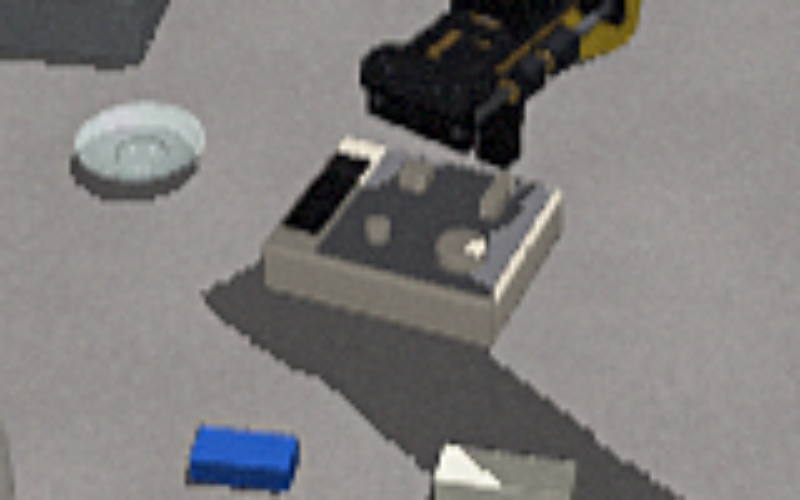

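The picture shows the large key back up at (465,250), with the shut fingers above the oblong key at (498,195). Pressing the oblong key.

Call:
{"name": "arm_command", "arguments": {
  "targets": [
    [255,12,0,0,0,0,0],
    [255,22,0,0,0,0,0],
    [255,26,0,0,0,0,0],
    [255,29,0,0,0,0,0],
    [255,31,0,0,0,0,0],
    [255,32,0,0,0,0,0],
    [255,32,0,0,0,0,0]
  ]
}}

```text
time: 5.15
ee_pos: [0.5088, -0.2309, 0.0455]
eef_rot: [-0.375, 0.599, 0.377, 0.599]
ft_force: [-11.4, 10.4, 30.3]
width: 0.0007
```

Call:
{"name": "arm_command", "arguments": {
  "targets": [
    [255,-5,0,0,0,0,0],
    [255,-12,0,0,0,0,0],
    [255,-25,0,0,0,0,0],
    [255,-32,0,0,0,0,0],
    [255,-32,0,0,0,0,0],
    [255,-32,0,0,0,0,0]
  ]
}}

```text
time: 5.75
ee_pos: [0.5087, -0.2318, 0.0755]
eef_rot: [-0.376, 0.599, 0.376, 0.599]
ft_force: [-0.4, -0.1, -0.9]
width: 0.0006
```

```bash
python3 - <<'E'
from go import *
s=read_state();print(s['ee_pos'],s['ft_force'],s['width'])
go([.5782,-.1839,.0755],np.deg2rad(64.2))
E
```

```text
[ 0.50873315 -0.231767    0.07552128] [-0.4049339  -0.14683354 -0.88404782] 0.0005953965835524308
t 5.75 shift [  0.  -41.7  73.3] rot [-0.0001  0.0002  0.0002] q [-0.18  0.36  0.62  1.83 -0.25  1.02  1.67]
```

Call:
{"name": "arm_command", "arguments": {
  "targets": [
    [255,0,-10,18,0,0,0],
    [255,0,-25,44,0,0,0],
    [255,0,-37,65,0,0,0],
    [255,0,-42,73,0,0,0],
    [255,0,-42,73,0,0,0],
    [255,0,-42,73,0,0,0]
  ]
}}

```text
time: 6.35
ee_pos: [0.5773, -0.1853, 0.0751]
eef_rot: [-0.375, 0.6, 0.376, 0.599]
ft_force: [-0.7, -0.4, -0.4]
width: 0.0002
```

```bash
python3 - <<'E'
from go import *
s=read_state();print(s['ee_pos'],s['ft_force'],s['width'])
go([.5782,-.1839,.0515],np.deg2rad(64.2))
cv2.imwrite('pics/s2.png',cv2.resize(camera('side')[120:220,230:390,::-1],None,fx=5,fy=5))
E
```

```text
[ 0.57734258 -0.18526582  0.07514203] [-0.73416986 -0.35128413 -0.36332591] 0.00024786383795831935
t 6.35 shift [23.6 -0.2  1.6] rot [-0.001  -0.0009 -0.0008] q [-0.23  0.46  0.59  1.7  -0.28  1.06  1.57]
```

View pics/s2.png

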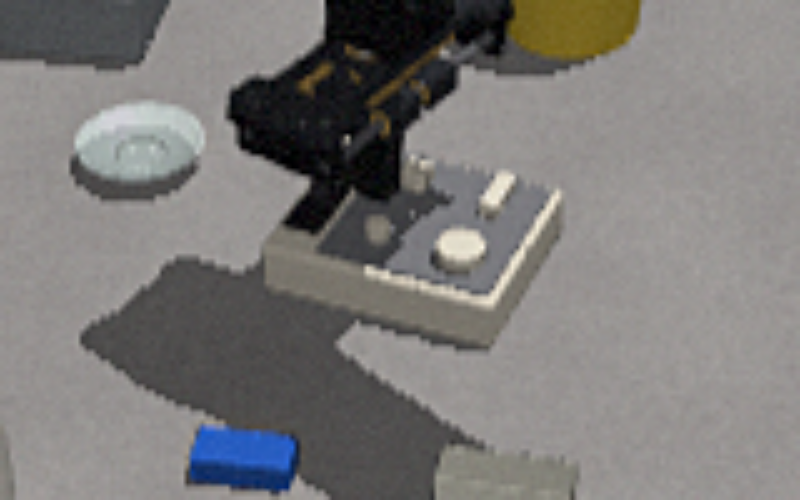

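Large and oblong keys are both up at (460,248) and (497,192). The fingers are over the small key at (378,228) and clear of the square key at (418,175). Pressing.

Call:
{"name": "arm_command", "arguments": {
  "targets": [
    [255,12,0,1,0,0,0],
    [255,22,0,1,0,0,0],
    [255,26,0,1,0,0,0],
    [255,29,0,1,0,0,0],
    [255,31,0,1,0,0,0],
    [255,32,0,1,0,0,0],
    [255,32,0,1,0,0,0]
  ]
}}

```text
time: 7.1
ee_pos: [0.5781, -0.1837, 0.0455]
eef_rot: [-0.375, 0.599, 0.376, 0.599]
ft_force: [-13.3, 3.9, 27.5]
width: 0.0004
```

Call:
{"name": "arm_command", "arguments": {
  "targets": [
    [255,-5,0,0,0,0,0],
    [255,-12,0,0,0,0,0],
    [255,-30,0,0,0,0,0],
    [200,-70,0,0,0,0,0],
    [100,-115,0,0,0,0,0],
    [0,-130,0,0,0,0,0],
    [0,-130,0,0,0,0,0]
  ]
}}

```text
time: 7.8
ee_pos: [0.5802, -0.1839, 0.1762]
eef_rot: [-0.377, 0.598, 0.375, 0.6]
ft_force: [0.1, 0.3, -0.2]
width: 0.0247
```

```bash
python3 - <<'E'
from go import *
s=read_state();print(s['ee_pos'],s['ft_force'],s['width'])
go([.5066,.1593,.17],np.deg2rad(64.2))
cv2.imwrite('pics/s3.png',cv2.resize(camera('side')[120:220,230:390,::-1],None,fx=5,fy=5))
E
```

```text
[ 0.58017234 -0.18392294  0.17619035] [ 0.05257826  0.28971332 -0.16318803] 0.024688014503542355
t 7.8 shift [  5.7 215.7 277. ] rot [-0.0001  0.0017  0.0045] q [-0.26  0.36  0.63  1.6  -0.22  1.24  1.52]
```

View pics/s3.png

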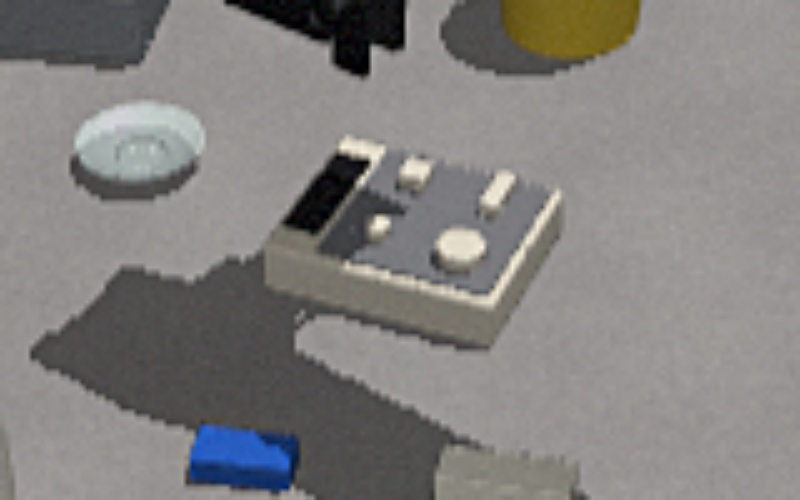

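All four keys are up (small at (378,228)). Now over to the tray.

Call:
{"name": "arm_command", "arguments": {
  "targets": [
    [0,0,18,23,0,0,0],
    [0,0,45,58,0,0,0],
    [0,0,73,94,0,0,0],
    [0,2,101,130,0,0,0],
    [0,3,129,166,0,0,0],
    [0,4,157,202,0,0,0],
    [0,5,185,238,0,0,0],
    [0,6,205,263,0,0,0],
    [0,6,216,277,0,0,0],
    [0,6,216,277,0,0,0]
  ]
}}

```text
time: 8.85
ee_pos: [0.5031, 0.1629, 0.1656]
eef_rot: [-0.377, 0.599, 0.378, 0.597]
ft_force: [0.4, -0.9, -0.0]
width: 0.0869
```

Call:
{"name": "arm_command", "arguments": {
  "targets": [
    [0,0,0,0,0,0,0],
    [0,0,0,0,0,0,0]
  ]
}}

```text
time: 9.05
ee_pos: [0.505, 0.1583, 0.1669]
eef_rot: [-0.375, 0.6, 0.375, 0.599]
ft_force: [0.2, -0.8, -0.3]
width: 0.0866
```

```bash
python3 - <<'E'
from go import *
s=read_state();print(s['ee_pos'],s['ft_force'],s['width'])
im=camera('wrist')[:,:,::-1].copy();c=cam('wrist',s)
a=-.45;X=np.array([np.cos(a),np.sin(a)]);Y=np.array([-X[1],X[0]])
for P in((-84,0,84),(84,0,84),(-78,58,28),(-78,-58,28),(48,58,28),(0,0,84)):
    W=np.r_[np.array([.5066,.1593])+(P[0]*X+P[1]*Y)/1e3,P[2]/1e3];u=proj(c,W)[0];print(P,u.round());cv2.circle(im,tuple(int(v) for v in u),3,(0,0,255),1)
cv2.imwrite('pics/w3.png',im)
cv2.imwrite('pics/s4.png',camera('side')[:,:,::-1])
go([.5066,.1593,.060],np.deg2rad(64.2))
E
```

```text
[0.50495296 0.15832928 0.16688372] [ 0.2330278  -0.80097436 -0.2903292 ] 0.08662154408418056
(-84, 0, 84) [317. 101.]
(84, 0, 84) [317. 290.]
(-78, 58, 28) [376. 111.]
(-78, -58, 28) [257. 111.]
(48, 58, 28) [370. 232.]
(0, 0, 84) [317. 204.]
t 9.15 shift [107.3  -1.    1.3] rot [-0.0022 -0.0004 -0.0001] q [-0.78  0.16  0.43  1.81 -0.07  1.19  0.79]
```

View pics/w3.png

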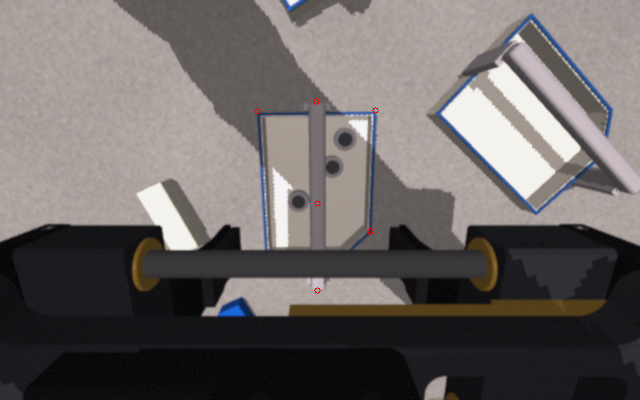

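View pics/s4.png

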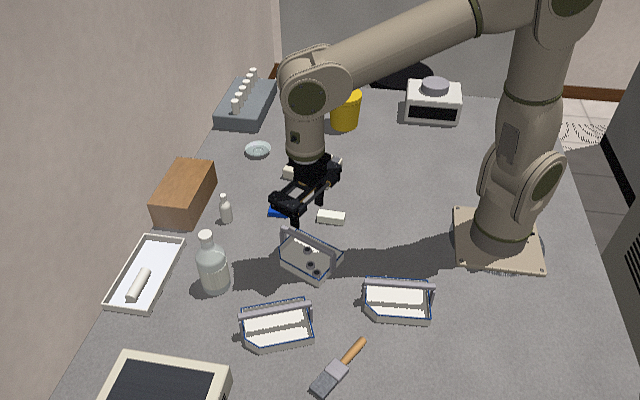

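The predicted handle and rim points land on the tray within a pixel or two, with the bar centred at column 317. Descending to grip.

Call:
{"name": "arm_command", "arguments": {
  "targets": [
    [0,15,0,1,0,0,0],
    [0,40,-1,1,0,0,0],
    [0,70,-1,1,0,0,0],
    [0,92,-1,1,0,0,0],
    [0,104,-1,1,0,0,0],
    [0,109,-1,1,0,0,0],
    [0,109,-1,1,0,0,0],
    [0,109,-1,1,0,0,0]
  ]
}}

```text
time: 9.95
ee_pos: [0.5069, 0.1605, 0.0595]
eef_rot: [-0.376, 0.599, 0.376, 0.6]
ft_force: [0.7, -0.5, 0.3]
width: 0.0872
```

Call:
{"name": "arm_command", "arguments": {
  "targets": [
    [90,0,0,0,0,0,0],
    [150,0,0,0,0,0,0],
    [185,0,0,0,0,0,0],
    [200,0,0,0,0,0,0],
    [215,0,0,0,0,0,0],
    [230,0,0,0,0,0,0],
    [255,0,0,0,0,0,0],
    [255,0,0,0,0,0,0],
    [255,0,0,0,0,0,0],
    [255,0,0,0,0,0,0]
  ],
  "newtons": 55
}}

```text
time: 10.95
ee_pos: [0.5062, 0.1604, 0.0586]
eef_rot: [-0.376, 0.599, 0.376, 0.599]
ft_force: [-0.1, -0.0, -0.4]
width: 0.0151
```

```bash
python3 - <<'E'
from go import *
s=read_state();print(s['ee_pos'],s['ft_force'],s['width'],s['time'])
cv2.imwrite('pics/s5.png',cv2.resize(camera('side')[170:300,240:400,::-1],None,fx=4,fy=4))
E
```

```text
[0.50622141 0.16042617 0.05855824] [-0.08932072 -0.04435413 -0.36729764] 0.015111202811535404 10.95
```

View pics/s5.png

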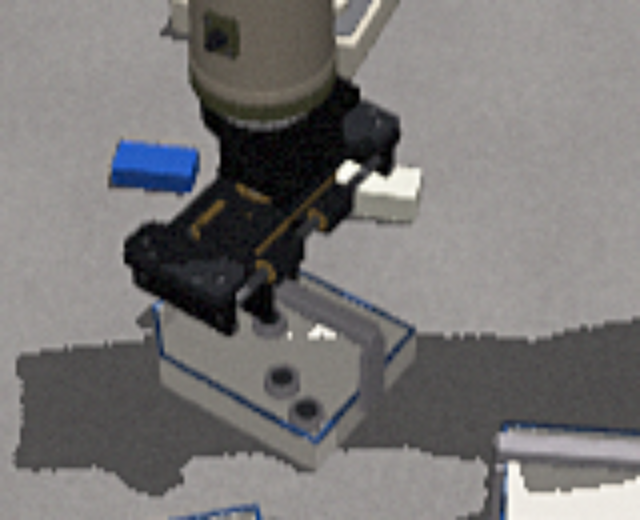

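The bar is held (opening 15 mm against the 14 mm bar), with the tray level and the chucks unmoved. Lifting gently.

Call:
{"name": "arm_command", "arguments": {
  "targets": [
    [255,-3,0,0,0,0,0],
    [255,-10,0,0,0,0,0],
    [255,-22,0,0,0,0,0],
    [255,-38,0,0,0,0,0],
    [255,-56,0,0,0,0,0],
    [255,-76,0,0,0,0,0],
    [255,-96,0,0,0,0,0],
    [255,-114,0,0,0,0,0],
    [255,-127,0,0,0,0,0],
    [255,-135,0,0,0,0,0]
  ],
  "newtons": 58
}}

```text
time: 12.0
ee_pos: [0.5065, 0.1605, 0.1951]
eef_rot: [-0.376, 0.599, 0.376, 0.6]
ft_force: [-0.3, 0.3, -5.2]
width: 0.0131
```

Call:
{"name": "arm_command", "arguments": {
  "targets": [
    [255,0,0,0,0,0,0],
    [255,0,0,0,0,0,0],
    [255,0,0,0,0,0,0]
  ]
}}

```text
time: 12.3
ee_pos: [0.5057, 0.1602, 0.1926]
eef_rot: [-0.376, 0.6, 0.376, 0.598]
ft_force: [0.9, 0.0, -6.0]
width: 0.0134
```

```bash
python3 - <<'E'
from go import *
s=read_state();print(s['ee_pos'],s['ft_force'],s['torque'],s['width'],s['time'],s['joint_positions'].round(2))
cv2.imwrite('pics/s6.png',cv2.resize(camera('side')[130:300,200:420,::-1],None,fx=3.5,fy=3.5))
# tilt rotation vector in tool axes: lower the tray +x+y corner
M=R.from_quat(s['eef_rot']);a=-.45;d=np.array([np.cos(a+np.pi/4),np.sin(a+np.pi/4),0]);ax=np.cross([0,0,1],d)
print('axis tool',M.inv().apply(ax).round(3))
g=s['ee_pos']-.019*M.as_matrix()[:,0]
for th in np.deg2rad([5,10,15,20,25,30]):
    Q=R.from_rotvec(ax*th)*M; t=g+.019*Q.as_matrix()[:,0]
    print(np.rad2deg(th).round(),(M.inv().apply(t-s['ee_pos'])*1e3).round(1),(M.inv()*Q).as_rotvec().round(3))
E
```

```text
[0.50570319 0.16024977 0.19261547] [ 0.9167946   0.00647179 -6.02082689] [ 0.0339901  -0.06271457  0.01809249] 0.013378166347165243 12.3 [-0.78  0.14  0.43  1.77 -0.06  1.24  0.78]
axis tool [-0.     0.707  0.707]
5.0 [-0.1  1.2 -1.2] [-0.     0.062  0.062]
10.0 [-0.3  2.3 -2.3] [-0.     0.123  0.123]
15.0 [-0.6  3.5 -3.5] [-0.     0.185  0.185]
20.0 [-1.1  4.6 -4.6] [-0.     0.247  0.247]
25.0 [-1.8  5.7 -5.7] [-0.     0.309  0.308]
30.0 [-2.5  6.7 -6.7] [-0.    0.37  0.37]
```

View pics/s6.png

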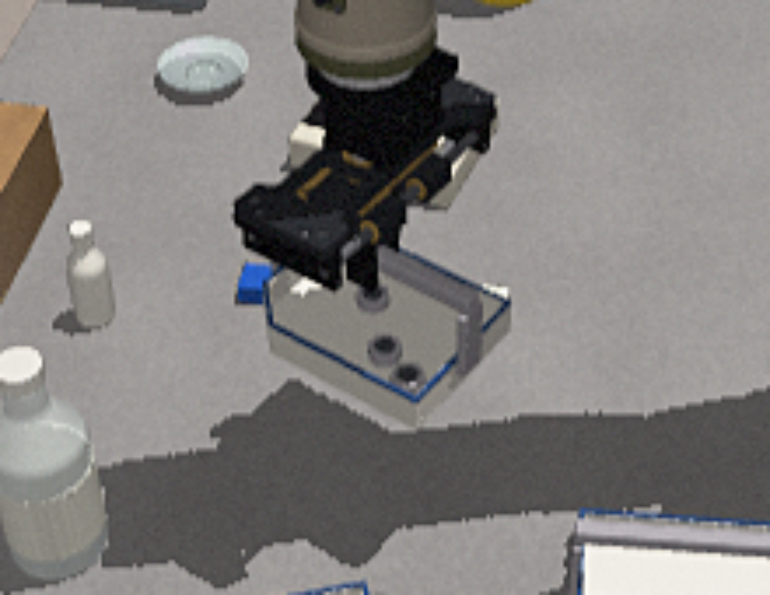

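The tray hangs level with its three chucks, and bystanders are untouched. Tipping about the grasp point, toward the cut corner.

Call:
{"name": "arm_command", "arguments": {
  "targets": [
    [255,0,0.3,-0.3,0,0.015,0.015],
    [255,0,0.7,-0.7,0,0.037,0.037],
    [255,-0.1,1.2,-1.2,0,0.062,0.062],
    [255,-0.2,1.7,-1.7,0,0.087,0.087],
    [255,-0.3,2.1,-2.1,0,0.112,0.112],
    [255,-0.4,2.6,-2.6,0,0.137,0.137],
    [255,-0.5,3.1,-3.1,0,0.162,0.162],
    [255,-0.6,3.5,-3.5,0,0.185,0.185],
    [255,-0.7,3.8,-3.8,0,0.205,0.205],
    [255,-0.7,3.8,-3.8,0,0.205,0.205]
  ]
}}

```text
time: 13.35
ee_pos: [0.5014, 0.1589, 0.1935]
eef_rot: [-0.349, 0.693, 0.395, 0.492]
ft_force: [0.8, 0.2, -5.8]
width: 0.0133
```

```bash
cat > chk.py <<'E'
from go import *
import sys
s=read_state();Rm=R.from_quat(s['eef_rot']).as_matrix();x=-Rm[:,0]
print(s['ee_pos'],s['ft_force'],s['torque'],s['width'],s['time'],s['joint_positions'].round(2))
print('tilt',np.rad2deg(np.arccos(x[2])),'az in tray',np.rad2deg(np.arctan2(x[1],x[0]))+np.rad2deg(.45))
cv2.imwrite(f'pics/s{sys.argv[1]}.png',cv2.resize(camera('side')[130:300,200:420,::-1],None,fx=3.5,fy=3.5,interpolation=cv2.INTER_CUBIC))
cv2.imwrite(f'pics/w{sys.argv[1]}.png',camera('wrist')[:,:,::-1])
E
python3 chk.py 7
```

```text
[0.50138039 0.15885195 0.19348096] [ 0.80764927  0.1867581  -5.79731716] [ 0.32207498 -0.85304246  0.02799435] 0.013323016660113486 13.35 [-0.73  0.38  0.44  1.54 -0.14  1.55  0.86]
tilt 16.72239618582185 az in tray 45.059691912237575
```

View pics/s7.png

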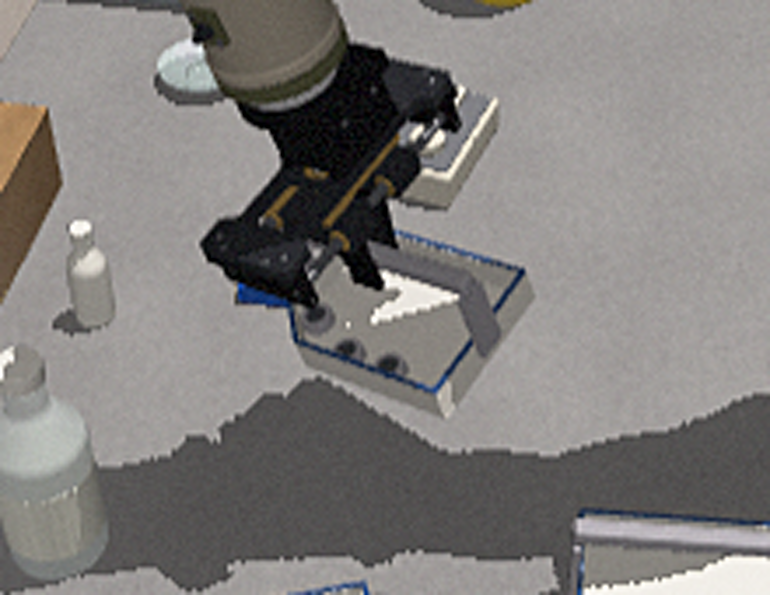

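View pics/w7.png

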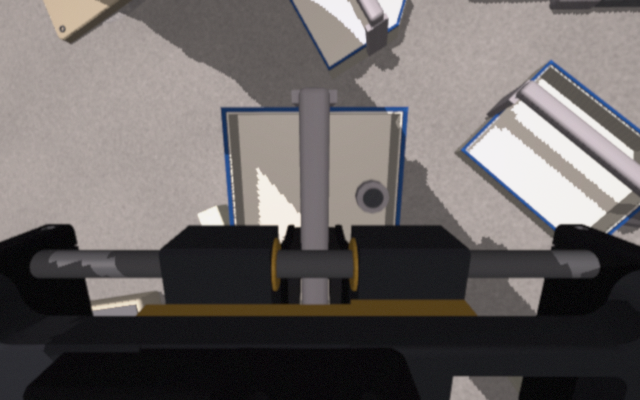

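Tilt 16.7° exactly toward the corner. The chucks are sliding along the wall, one already at the corner (318,318). On to 30°.

Call:
{"name": "arm_command", "arguments": {
  "targets": [
    [255,0,0.3,-0.3,0,0.015,0.015],
    [255,0,0.7,-0.7,0,0.037,0.037],
    [255,-0.1,1.2,-1.2,0,0.062,0.062],
    [255,-0.2,1.7,-1.7,0,0.087,0.087],
    [255,-0.3,2.1,-2.1,0,0.112,0.112],
    [255,-0.4,2.6,-2.6,0,0.137,0.137],
    [255,-0.5,3.0,-3.0,0,0.156,0.156],
    [255,-0.5,3.1,-3.1,0,0.164,0.164],
    [255,-0.5,3.1,-3.1,0,0.164,0.164],
    [255,-0.5,3.1,-3.1,0,0.164,0.164]
  ]
}}

```text
time: 14.45
ee_pos: [0.4974, 0.1573, 0.1961]
eef_rot: [-0.322, 0.756, 0.404, 0.401]
ft_force: [-0.5, -0.6, -5.9]
width: 0.0131
```

```bash
python3 chk.py 8
```

```text
[0.49739079 0.15727683 0.19607419] [-0.47805218 -0.58389967 -5.94597061] [ 0.37568084 -1.17840223  0.04153836] 0.013130172946329122 14.45 [-0.67  0.56  0.43  1.36 -0.18  1.79  0.89]
tilt 29.854860056663508 az in tray 44.96688384021599
```

View pics/s8.png

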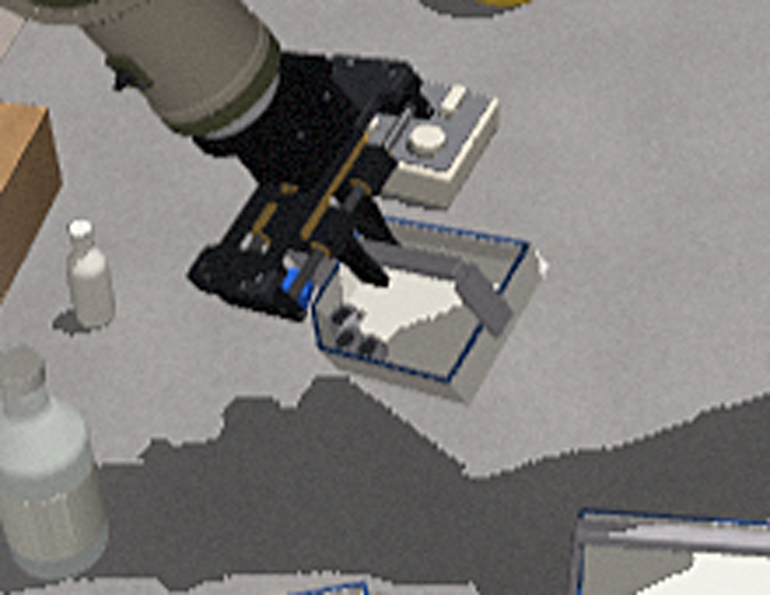

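View pics/w8.png

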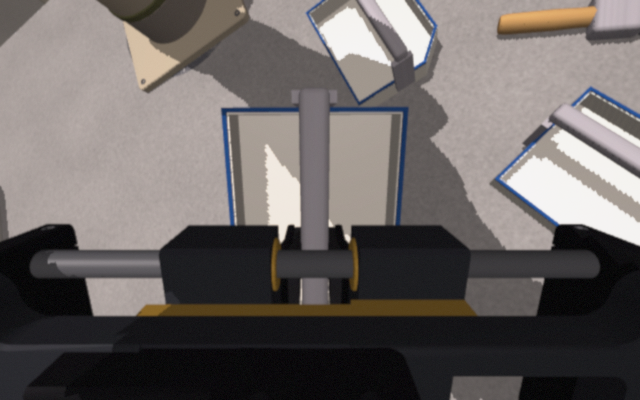

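All three chucks are bunched at the cut corner at (346,318), (346,338) and (372,345). The wrist view is unchanged from the last step, so the bar has not slipped. Waiting a second, then comparing the real tray and chucks with the tilted model.

Call:
{"name": "arm_command", "arguments": {
  "targets": [
    [255,0,0,0,0,0,0],
    [255,0,0,0,0,0,0],
    [255,0,0,0,0,0,0],
    [255,0,0,0,0,0,0],
    [255,0,0,0,0,0,0],
    [255,0,0,0,0,0,0],
    [255,0,0,0,0,0,0],
    [255,0,0,0,0,0,0]
  ]
}}

```text
time: 15.35
ee_pos: [0.4973, 0.1573, 0.196]
eef_rot: [-0.322, 0.757, 0.404, 0.401]
ft_force: [0.6, -0.7, -5.7]
width: 0.0134
```

```bash
python3 - <<'E'
from go import *
s=read_state();M=R.from_quat(s['eef_rot']).as_matrix()
g=s['ee_pos']-.019*M[:,0]
# tray axes: z=-toolx, y=toolz, x=y×z
z=-M[:,0];y=M[:,2];x=np.cross(y,z);B=np.stack([x,y,z],1)
W=lambda P:g+B@(np.array(P)-[0,0,77])*1 if 0 else g+B@((np.array(P)-np.array([0,0,77]))/1e3)
im=camera('side')[:,:,::-1].copy();c=cam('side')
o=np.array([270,190]);f=9;cr=cv2.resize(im[190:250,270:360],None,fx=f,fy=f,interpolation=cv2.INTER_CUBIC)
pt=lambda P:tuple(int(v) for v in ((proj(c,W(P))[0]-o+.5)*f-.5))
for P in((-78,-58,28),(78,-58,28),(78,28,28),(48,58,28),(-78,58,28)):cv2.circle(cr,pt(P),4,(0,0,255),1)
cv2.circle(cr,pt((60,40,4)),4,(0,255,0),-1)
for P in((0,0,0),):pass
print('low corner z',min(W(P)[2] for P in((48,58,0),(78,28,0))),s['time'],s['ft_force'],np.rad2deg(np.arccos(z[2])))
# chuck pixel tops -> tray coords at height 14 plane
K,Rm,t=c
cv2.imwrite('pics/s9.png',cr)
np.savez('p.npz',B=B,g=g)
cv2.imwrite('pics/t9.png',camera('top')[:,:,::-1])
E
```

```text
low corner z 0.10831323912954749 15.35 [ 0.55856626 -0.71485777 -5.69737798] 29.900742103726213
```

View pics/s9.png

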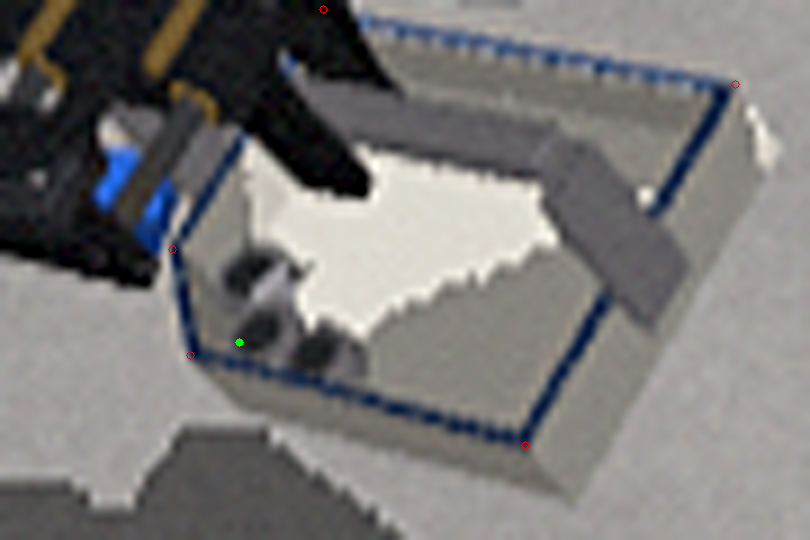

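View pics/t9.png

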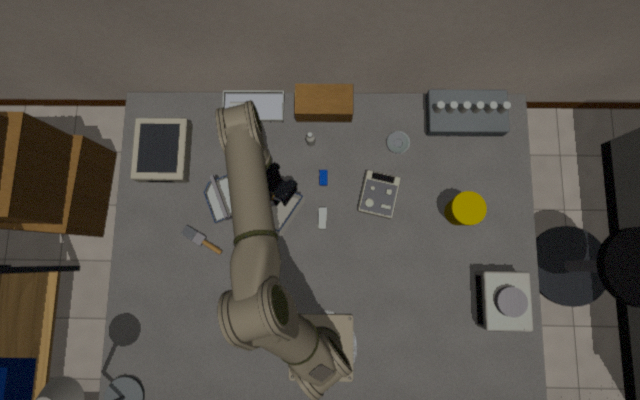

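```bash
python3 - <<'E'
from h import *
p=np.load('p.npz');B,g=p['B'],p['g'];K,Rm,t=cam('side')
for q in((248,272),(262,330),(317,350)):
    uv=(np.array(q)+.5)/9-.5+[270,190];d=B.T@(Rm@np.linalg.solve(K,[*uv,1]));o=B.T@(t-g)*1e3+[0,0,77]
    print((o+d*(14-o[2])/d[2]).round(1))
s=read_state();print(s['joint_vel'].round(4))
cv2.imwrite('pics/s10.png',camera('side')[:,:,::-1])
E
```

```text
[61.4 22.8 14. ]
[43.8 39.  14. ]
[20.7 40.7 14. ]
[ 0.0011 -0.0008  0.0003  0.0006 -0.0013 -0.0016 -0.001 ]
```

View pics/s10.png

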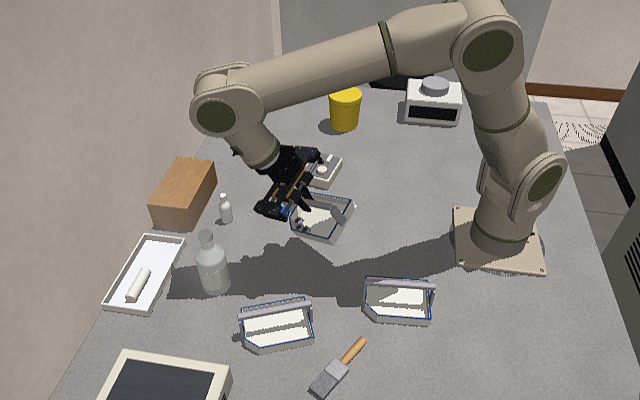

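The rim model overlays the picture, so there is no slip in the grip. In tray coordinates the chucks are at (61,23), (44,39) and (21,41). Two touch the cut face, but the third trails 39 mm from the corner point. There is ample time, so I'll swing the tilt direction toward tray +x to pack it tighter, keeping 30°.

```bash
python3 - <<'E'
from go import *
s=read_state();Q0=R.from_quat(s['eef_rot']);v=np.deg2rad(30)
L=Q0*R.from_rotvec([0,v*.7071,v*.7071]).inv()
for az in(37,30,23,16):
    a=np.deg2rad(az);Q=L*R.from_rotvec([0,v*np.sin(a),v*np.cos(a)])
    D=Q0.inv()*Q;print(az,(D.apply([19,0,0])-[19,0,0]).round(1),D.as_rotvec().round(3))
E
```

```text
37 [-0.   0.9  1. ] [-0.019 -0.053  0.046]
30 [-0.2  1.5  1.9] [-0.035 -0.104  0.08 ]
23 [-0.3  2.1  2.9] [-0.05  -0.158  0.107]
16 [-0.6  2.5  4. ] [-0.065 -0.216  0.127]
```

Call:
{"name": "arm_command", "arguments": {
  "targets": [
    [255,0,0.4,0.5,-0.009,-0.026,0.023],
    [255,0,0.9,1.0,-0.019,-0.053,0.046],
    [255,-0.1,1.2,1.4,-0.027,-0.078,0.063],
    [255,-0.2,1.5,1.9,-0.035,-0.104,0.08],
    [255,-0.2,1.8,2.4,-0.043,-0.131,0.094],
    [255,-0.3,2.1,2.9,-0.05,-0.158,0.107],
    [255,-0.3,2.1,2.9,-0.05,-0.158,0.107],
    [255,-0.3,2.1,2.9,-0.05,-0.158,0.107]
  ]
}}

```text
time: 16.3
ee_pos: [0.4967, 0.1608, 0.196]
eef_rot: [-0.258, 0.728, 0.467, 0.429]
ft_force: [-0.6, 0.7, -4.4]
width: 0.0134
```

```bash
cat > ck.py <<'E'
from go import *
import sys
n=sys.argv[1]
s=read_state();M=R.from_quat(s['eef_rot']).as_matrix();g=s['ee_pos']-.019*M[:,0]
z=-M[:,0];y=M[:,2];x=np.cross(y,z);B=np.stack([x,y,z],1)
W=lambda P:g+B@((np.array(P,float)-np.array([0,0,77]))/1e3)
c=cam('side');im=camera('side')[:,:,::-1].copy()
o=np.array([270,190]);f=9;cr=cv2.resize(im[190:250,270:360],None,fx=f,fy=f,interpolation=cv2.INTER_CUBIC)
pt=lambda P:tuple(int(v) for v in ((proj(c,W(P))[0]-o+.5)*f-.5))
for P in((78,28,28),(48,58,28),(-78,58,28),(-78,-58,28)):cv2.circle(cr,pt(P),4,(0,0,255),1)
gr=-B.T@np.array([0,0,1.]);print('tilt',np.rad2deg(np.arccos(z[2])),'az',np.rad2deg(np.arctan2(gr[1],gr[0])),s['time'],'low',min(W(P)[2] for P in((48,58,0),(78,28,0),(78,-58,0))))
cv2.imwrite(f'pics/s{n}.png',cr);np.savez('p.npz',B=B,g=g)
E
python3 ck.py 11
```

```text
tilt 29.920171960818355 az 22.968079118727896 16.3 low 0.10448020872677331
```

View pics/s11.png

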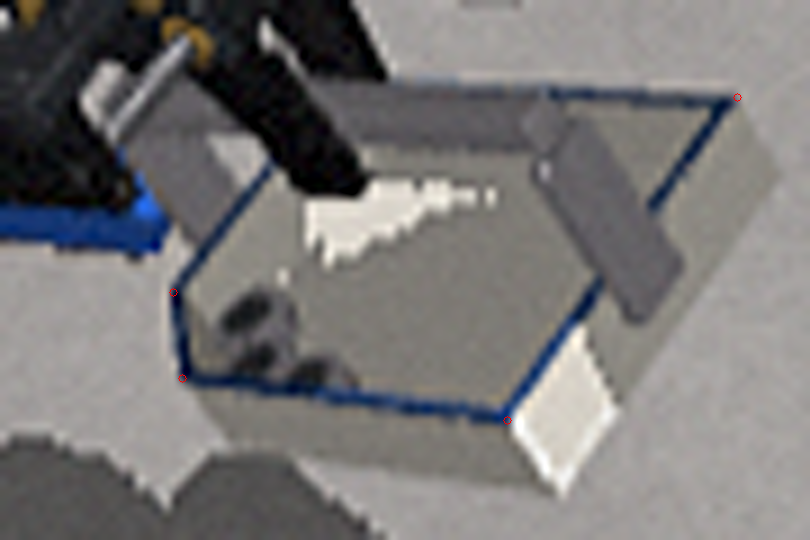

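No shift at azimuth 23°. Going a bit further.

```bash
cat > az.py <<'E'
from go import *
import sys
s=read_state();Q0=R.from_quat(s['eef_rot']);v=np.deg2rad(30)
a0=np.deg2rad(float(sys.argv[1]));L=Q0*R.from_rotvec([0,v*np.sin(a0),v*np.cos(a0)]).inv()
for az in map(float,sys.argv[2:]):
    a=np.deg2rad(az);D=Q0.inv()*L*R.from_rotvec([0,v*np.sin(a),v*np.cos(a)]);print(az,(D.apply([19,0,0])-[19,0,0]).round(1),D.as_rotvec().round(3))
E
python3 az.py 23 20 16 12 8 4 0
```

```text
20.0 [-0.   0.2  0.5] [-0.007 -0.024  0.01 ]
16.0 [-0.   0.4  1.1] [-0.016 -0.058  0.02 ]
12.0 [-0.1  0.6  1.7] [-0.026 -0.091  0.029]
8.0 [-0.2  0.7  2.4] [-0.035 -0.126  0.035]
4.0 [-0.3  0.8  3. ] [-0.044 -0.161  0.039]
0.0 [-0.4  0.8  3.7] [-0.052 -0.196  0.04 ]
```

Call:
{"name": "arm_command", "arguments": {
  "targets": [
    [255,0,0.2,0.5,-0.007,-0.024,0.01],
    [255,0,0.4,1.1,-0.016,-0.058,0.02],
    [255,-0.1,0.6,1.7,-0.026,-0.091,0.029],
    [255,-0.2,0.7,2.4,-0.035,-0.126,0.035],
    [255,-0.3,0.8,3.0,-0.044,-0.161,0.039],
    [255,-0.3,0.8,3.0,-0.044,-0.161,0.039],
    [255,-0.3,0.8,3.0,-0.044,-0.161,0.039]
  ]
}}

```text
time: 17.05
ee_pos: [0.4974, 0.1637, 0.1962]
eef_rot: [-0.215, 0.686, 0.511, 0.471]
ft_force: [-0.8, 0.8, -4.9]
width: 0.0131
```

```bash
python3 ck.py 12;python3 az.py 4 10 18 26 32 37 40
```

```text
tilt 29.955486116532803 az 3.8486633150244667 17.05 low 0.10612987867498655
10.0 [-0.  -0.1 -1. ] [ 0.014  0.052 -0.006]
18.0 [-0.1 -0.4 -2.3] [ 0.032  0.12  -0.023]
26.0 [-0.3 -0.8 -3.5] [ 0.05   0.185 -0.049]
32.0 [-0.6 -1.3 -4.4] [ 0.063  0.231 -0.075]
37.0 [-0.8 -1.7 -5.1] [ 0.073  0.267 -0.1  ]
40.0 [-0.9 -2.  -5.5] [ 0.079  0.288 -0.116]
```

View pics/s12.png

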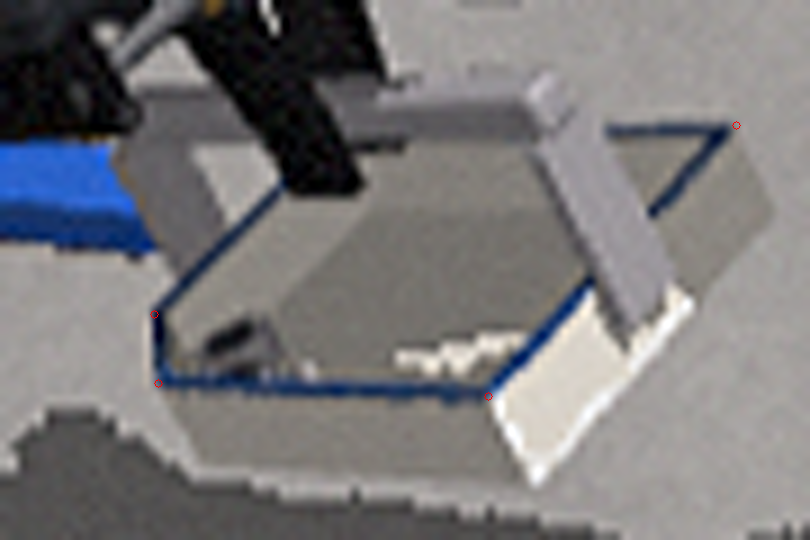

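Call:
{"name": "arm_command", "arguments": {
  "targets": [
    [255,0,0,-0.5,0.007,0.026,-0.003],
    [255,0,-0.1,-1.0,0.014,0.052,-0.006],
    [255,-0.1,-0.4,-2.3,0.032,0.12,-0.023],
    [255,-0.3,-0.8,-3.5,0.05,0.185,-0.049],
    [255,-0.6,-1.3,-4.4,0.063,0.231,-0.075],
    [255,-0.8,-1.7,-5.1,0.073,0.267,-0.1],
    [255,-0.9,-2,-5.5,0.079,0.288,-0.116],
    [255,-0.9,-2,-5.5,0.079,0.288,-0.116],
    [255,-0.9,-2,-5.5,0.079,0.288,-0.116]
  ]
}}

```text
time: 18.0
ee_pos: [0.497, 0.1581, 0.1959]
eef_rot: [-0.307, 0.752, 0.42, 0.405]
ft_force: [-0.3, -0.2, -4.7]
width: 0.0136
```

```bash
python3 ck.py 13
```

```text
tilt 29.950795058366474 az 39.89449888553162 18.0 low 0.1068309186087694
```

View pics/s13.png

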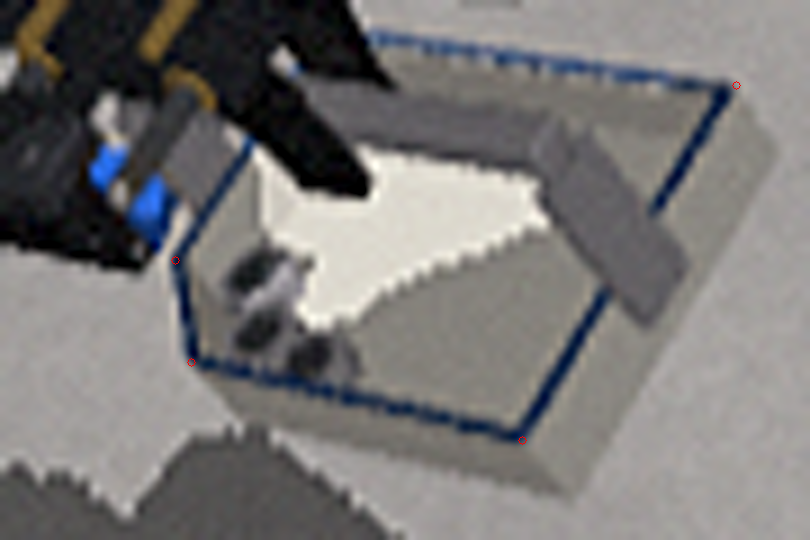

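```bash
python3 - <<'E'
from h import *
p=np.load('p.npz');B,g=p['B'],p['g'];K,Rm,t=cam('side')
for q in((250,270),(260,328),(312,353)):
    uv=(np.array(q)+.5)/9-.5+[270,190];d=B.T@(Rm@np.linalg.solve(K,[*uv,1]));o=B.T@(t-g)*1e3+[0,0,77]
    P=(o+d*(14-o[2])/d[2]);print(P.round(1),np.hypot(*(P[:2]-[60,40])).round(1))
E
python3 az.py 40 30 20 10 0 -8 -15
```

```text
[64.7 18.6 14. ] 21.9
[47.6 35.9 14. ] 13.1
[23.5 39.9 14. ] 36.5
30.0 [-0.1  1.   1.3] [-0.023 -0.071  0.05 ]
20.0 [-0.3  1.7  2.8] [-0.046 -0.151  0.087]
10.0 [-0.6  2.2  4.3] [-0.067 -0.235  0.11 ]
0.0 [-1.1  2.5  5.9] [-0.087 -0.323  0.118]
-8.0 [-1.6  2.5  7.2] [-0.1   -0.394  0.113]
-15.0 [-2.   2.3  8.2] [-0.111 -0.455  0.101]
```

Slightly tighter now: the chucks are 22, 13 and 37 mm from the corner point, touching each other and the corner walls. A 24 mm chuck cannot all fit closer by much. Tilt is 29.95°, lowest point 107 mm above the bench. Final hold and check.

Call:
{"name": "arm_command", "arguments": {
  "targets": [
    [255,0,0,0,0,0,0],
    [255,0,0,0,0,0,0],
    [255,0,0,0,0,0,0],
    [255,0,0,0,0,0,0],
    [255,0,0,0,0,0,0],
    [255,0,0,0,0,0,0],
    [255,0,0,0,0,0,0],
    [255,0,0,0,0,0,0]
  ]
}}

```text
time: 18.85
ee_pos: [0.497, 0.158, 0.196]
eef_rot: [-0.307, 0.752, 0.419, 0.405]
ft_force: [-0.3, -0.6, -4.9]
width: 0.0136
```

```bash
python3 ck.py 14; python3 - <<'E'
from h import *
a=cv2.imread('pics/s13.png').astype(int);b=cv2.imread('pics/s14.png').astype(int)
d=abs(a-b).max(2);print('frame change in corner',d[220:400,170:380].max(),d.mean())
print(read_state()['joint_vel'].round(4))
close_job()
E
```

```text
tilt 29.947894080163202 az 39.943350288740305 18.85 low 0.10686745957897426
frame change in corner 82 4.549286694101509
[-0.      0.0006  0.0005 -0.0011  0.0003 -0.0001  0.0003]
the job is handed in; nothing more can be done
```

View pics/s14.png

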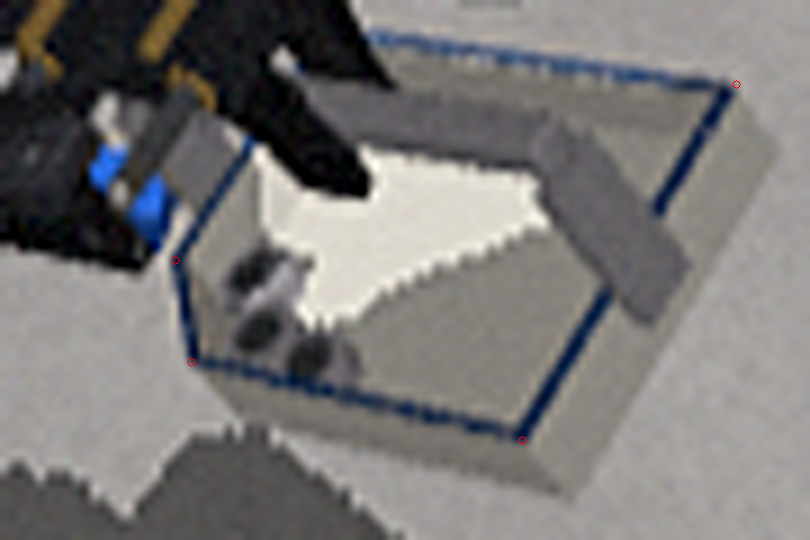

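The job is handed in at 18.9 s. The tray is still held in the air, tipped 29.9° toward its cut-off corner, with all three chucks resting there.

- **Timer:** I pressed the large round, oblong and small round keys to their bottom stops (TCP height 45.5–45.7 mm, 23–30 N). Each was seen back up before the next, and the square key was not touched.
- **Tray:** I gripped the rightmost tray by the middle of its handle and lifted it. Its lowest point is 107 mm above the bench. The tray in the pictures matched the expected tilted outline, so the bar did not slip.
- **Chucks:** Their centres are about 13, 22 and 37 mm from the corner point. They touch one another; the 37 mm one lies against the long wall behind another chuck. I swung the tilt direction to and fro to pack it closer, which gained only about 3 mm.
- **Last checks:** The arm was still and the chuck positions looked the same over the final 0.8 s. An automatic comparison of those two pictures did show up to 82 grey levels of difference around the corner. By eye I took this to be noise and edges.
- **Bystanders:** In the last full side and top pictures they stood where they started. Those pictures were taken before the to-and-fro swing, and I took no full picture after it.

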